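Scoop spent cells from the test tray into the red disposal tub

TASK

Pick up the orange scoop by its handle, scoop the three spent blue cells out of the aluminium tray without pressing hard on the tray, and tip them into the red tub with the scoop's nose dipped into the tub's mouth. Then lay the scoop back down flat on the green cutting mat and let go. The cells may be leaking, so touch them only with the scoop, and leave the tubs standing and everything else where it is.

Things in the scene. Friction and masses are not known exactly. Their poses are not given: they have to be found in the camera images.
- scoop: orange hand scoop, black handle, 198 mm long, about 180 g, loose, level on the green mat. Origin: centre of the pan's underside; +x to the open nose, z up. Pan x -51 to +51 mm, 77 mm wide outside, 74 inside; flat floor 1.6 mm thick; side walls 30 mm high, along the rear 57 mm, ahead of them only 5 mm curbs, none in the last 12 mm; back wall 34 mm high, 64 under the handle
- scoop_nose (a point): middle of the scoop's square, 1.6 mm thick front edge, on the underside; 51 mm ahead of the scoop's origin. Tipping the scoop back (nose up) by 25 degrees slides the cells to its back wall; tipping it 55 degrees nose-down empties it
- scoop_grip (a point): middle of the scoop's handle: x -99 mm, 51 mm above the underside. Handle: level straight bar 96 mm long, 20 mm wide (y), 26 mm high, from x -51 to -147 mm of the scoop. Its two upright sides can be pinched from above, also with the gripper leaned either way along the handle, and the grip of the pads then holds the scoop's pitch
- tray: aluminium pan screwed to the bench, rigid, 196 x 92 mm, walls 36 mm high and 4 mm thick on three sides, open at its -x end. Origin: centre of its underside; +x points from the open end to the closed end wall. Floor 4 mm thick (inner floor 4 mm above the bench), 84 mm wide between its side walls. The cells lie in the two thirds nearest the end wall
- tray_front (a point): middle of the tray's open end edge, on the inner floor (a 4 mm step up from the bench)
- tray_wall (a point): foot of the inner face of the tray's end wall, in its middle, on the inner floor; 192 mm from tray_front
- cell0: one of three spent cells: blue round cell with steel ends, 22 mm diameter, 34 mm long, tapering to 15 mm over the last 7 mm at both ends, about 30 g, slick sleeve (friction about 0.25), lying loose in the tray. Origin: its centre; x along its length
- cell1: one of three spent cells: blue round cell with steel ends, 22 mm diameter, 34 mm long, tapering to 15 mm over the last 7 mm at both ends, about 30 g, slick sleeve (friction about 0.25), lying loose in the tray. Origin: its centre; x along its length
- cell2: one of three spent cells: blue round cell with steel ends, 22 mm diameter, 34 mm long, tapering to 15 mm over the last 7 mm at both ends, about 30 g, slick sleeve (friction about 0.25), lying loose in the tray. Origin: its centre; x along its length
- red_tub: red round open tub, loose, 350 g, 80 mm high, 126 mm outside diameter at the rim (118 mm inside), 112 mm at the foot, wall 4 mm, floor 5 mm. Origin: centre of its underside. It may stand in either of two places
- red_tub_rim (a point): centre of the red tub's mouth, at rim height
- blue_tub: blue tub of the same shape as the red one, empty, a bystander
- mat: green cutting mat fixed on the bench, 300 x 300 mm, 3 mm thick. Origin: centre of its underside
- multimeter: dark red hand-held multimeter lying flat, 180 x 85 x 42 mm, a bystander; origin: centre of its underside, x along its length
- mouse: white computer mouse, 100 x 58 x 34 mm, a bystander; origin: centre of its underside
- holder: black cell holder with one dark cell, 78 x 24 x 23 mm, a bystander; origin: centre of its underside
- punch: red two-post desk punch with a bar on top, 130 x 60 x 66 mm, a bystander; origin: centre of its underside
- spool: solder spool standing on its flange, 60 mm diameter, 40 mm high, a bystander; origin: centre of its underside
- pencup: dark metal pen cup, 76 mm diameter, 95 mm high (160 mm with pens), a bystander; origin: centre of its underside

How it is judged:
On the way, in this order (a step that is already met when the one before it is completed fails the run):
1. at least one cell lies in the pan of the scoop, raised clear of the bench (scoop more than 60 mm up) (height (world z) of scoop above 0.06 m and ((x of cell0 in the frame of scoop between -0.052 and 0.055 m and y of cell0 in the frame of scoop between -0.04 and 0.04 m and z of cell0 in the frame of scoop between 0.002 and 0.06 m) or (x of cell1 in the frame of scoop between -0.052 and 0.055 m and y of cell1 in the frame of scoop between -0.04 and 0.04 m and z of cell1 in the frame of scoop between 0.002 and 0.06 m) or (x of cell2 in the frame of scoop between -0.052 and 0.055 m and y of cell2 in the frame of scoop between -0.04 and 0.04 m and z of cell2 in the frame of scoop between 0.002 and 0.06 m))), for 0.2 s.
2. the scoop's nose is dipped below the rim of the red tub, inside its mouth, and the scoop is tipped by more than 34 degrees (horizontal distance between scoop_nose and red_tub_rim below 0.057 m and z of scoop_nose in the frame of red_tub below 0.078 m and angle between scoop's own z axis and vertical above 0.6 rad), for 0.2 s.
At the end, for the whole second after the job is handed in: All three cells lie at rest inside the red tub, which stands upright (within 6 degrees); the scoop lies level (within 3.5 degrees) and at rest on the green mat, its pan's centre over the mat (10 mm beyond the edge still counts) (horizontal distance between each of cell0, cell1, cell2 and red_tub_rim below 0.058 m and z of cell0 in the frame of red_tub between 0.005 and 0.075 m and linear speed of each of cell0, cell1, cell2, scoop below 0.03 m/s and z of cell1 in the frame of red_tub between 0.005 and 0.075 m and z of cell2 in the frame of red_tub between 0.005 and 0.075 m and angle between red_tub's own z axis and vertical below 0.1 rad and angle between scoop's own z axis and vertical below 0.06 rad and x of scoop in the frame of mat between -0.16 and 0.16 m and y of scoop in the frame of mat between -0.16 and 0.16 m and z of scoop in the frame of mat between 0 and 0.009 m); the robot touches nothing.
It fails at once if a finger touches a spent cell (more than 0.5 N) (contact force between the fingers and cell0 above 0.5 N or contact force between the fingers and cell1 above 0.5 N or contact force between the fingers and cell2 above 0.5 N).
It fails at once if the scoop or the arm presses on the tray with more than 60 N (contact force between any of scoop, the arm, the fingers and tray above 60 N).
It fails at once if a tub is shoved by more than 40 mm or tipped by more than 17 degrees (distance of any of red_tub, blue_tub from where it was at the start of the episode above 0.04 m or angle between any of red_tub, blue_tub's own z axis and vertical above 0.3 rad).
It fails at once if a bystander on the bench is moved by more than 30 mm (distance of any of multimeter, mouse, holder, punch, spool, pencup from where it was at the start of the episode above 0.03 m).
It also fails if it takes over 67 s, if anything falls off the work surface, if the arm or the gripper's body presses on something with over 40 N, if the wrist force passes 120 N, or if a joint passes its speed limit or range.

ROBOT

A 7-joint arm with a two-finger parallel gripper is mounted at the origin on the work surface. World frame = base frame: x ahead of the robot, y to its left, z up, the work surface at z = 0. Lengths are in m, angles in rad, forces in N, time in s.
With the tool pointing down it reaches from about 0.425 to 0.95 m from the base axis. Payload 4.7 kg.
Tool frame: the origin (TCP) lies on the centre line of the jaws, within the pads' length; the fingertips stand 8 mm ahead of it and the grasp point (between the pads) lies 11 mm behind it (robot.tcp_to_tips is the z of the fingertips in the tool frame, in m); z points along the fingers, y is the direction in which the jaws open and shut (so a half turn about z gives the same grasp; the last joint's range is limited). The gripper opens to 87 mm and grips with 3 to 60 N. Pads are 19 mm wide; open, the fingers measure 117 mm over their backs; the gripper's body (75 mm by 190 mm) begins 51 mm behind the grasp point.
Start: joints at [-1.19, 0.469, -0.049, 1.532, 0.024, 1.141, -0.082], TCP at [0.269, 0.619, 0.231] pointing down, gripper open.
Joint ranges: [-2.59, 2.59], [-0.33, 1.99], [-1.39, 1.29], [0.1, 2.45], [-1.04, 4.18], [0.21, 1.99], [-2.66, 2.66]. Speed limits (rad/s): [2.57, 2.57, 3.14, 3.14, 3.14, 3.14, 3.14].

INTERFACE

Orientations are given as [roll, pitch, yaw] about the fixed x, y, z axes, in that order (R = Rz(yaw) Ry(pitch) Rx(roll)).
In Python, from workcell import robot, cams, workorder gives the robot as it stands. The module is installed in compiled form; this text tells all that it offers.
- The arm moves only by the tool drive_tool, never from a script. Its argument "motion" is a list of rows, each a list of 7 numbers: the shift along the world's x, y, z in cm, then the turn, a rotation vector about the world's x, y, z in rad, then the closure, from -1 (fully open) to 1 (shut), so that 0 is half open. A call has 1 to 8 rows; each row is the pose to reach, as a shift and turn from the pose commanded when the call began; what a row does not reach only later rows make up. A row lasts 1/10 s, in which the tool goes at most 50 mm and 8.59 degrees, less where a joint would pass 70% of its speed; a pose out of reach is approached as far as the arm can. A call with a gripper value outside its range is refused whole. The fingers move at their own pace and stop on an object; the grip force is fixed at half the most. Time passes only in rows, so rows that repeat a pose let the fingers close. It gives the time, the measured TCP pose, the force and the opening at its end, in the units of the state.
- robot.sense(): the state, without advancing time (a new reading comes with each control period).
- cams.read_camera(name): name is "scene" or "top" or "wrist"; returns the picture (384x512x3 uint8, red, green, blue); there is no depth.
- cams.get_calibration(name): a dict with "fx", "fy", "cx", "cy" (pixels), "k1" (the pictures are not rectified: a ray, as slopes to the right and down, at radius r is drawn at 1 + k1 r^2 times it, then the intrinsics apply), "eye" and "rotation" of the camera in the world. Camera axes: x right, y down, z forward; pixel columns grow to the right and rows downward; lengths in m; the calibration is good to about 2 mm. A picture is of the moment at which its call begins: read the wrist's pose just before it. get_calibration takes no time and is no camera call; for the wrist camera it gives the pose at the moment of the call.
- workorder.finish_job(): hands the job in, once; it reports no verdict.
The state is a dict: "t": time; "joints": joint angles; "qd": joint speeds; "joint_torque": joint torques, N m; "tcp_pos": TCP position; "eef_rot": TCP orientation; "wrist_force": force on the tool from outside, world axes, zero at the start; "torque": the same for the moment, N m; "gripper_width": opening from 0.0 (shut) to 1.0 (fully open).
Only numpy, scipy, OpenCV 4.12 (cv2) and the standard library are available. Lean on these libraries where they do the work, as an engineer would, in place of code of your own. Each camera call takes 0.05 s, during which the arm holds its last target. There are 200 camera calls.

## Working session

There is one attempt and no reset: what is moved stays moved. The work goes in short steps, Python scripts to look and compute and a tool call to move; the robot and the scene stay as the last step left them, time stands still between calls to the robot, and variables do not carry over. Pictures are saved under pics/ and viewed, about 8 in all and at most 12, crops included, and the job is handed in when it is done.

Besides the shell and the picture viewer there is one more tool, called as name([rows], argument=value, ...), one row to a line, values as JSON. drive_tool: Moves the arm, as the interface text tells. Its arguments: {"type":"object","properties":{"motion":{"type":"array"}},"required":["motion"]}

```bash
ls; mkdir -p pics; cat > h.py <<'E'
import numpy as np, cv2
from workcell import robot, cams, workorder
def shot(n,f):
    c=cams.get_calibration(n); im=np.array(cams.read_camera(n)); cv2.imwrite('pics/'+f+'.png',im[:,:,::-1]); np.savez('pics/'+f+'.npz',im=im,**{k:np.array(v) for k,v in c.items()}); return im,c
def load(f):
    d=np.load('pics/'+f+'.npz'); return d['im'],{k:d[k] for k in d if k!='im'}
def cast(c,uv,z):
    uv=np.atleast_2d(uv).astype(float); K=np.array([[c['fx'],0,c['cx']],[0,c['fy'],c['cy']],[0,0,1]],float)
    d=np.stack([(uv[:,0]-c['cx'])/c['fx'],(uv[:,1]-c['cy'])/c['fy']],1); s=d.copy()
    for _ in range(20): s=d/(1+float(c['k1'])*(s**2).sum(1,keepdims=True))
    r=np.c_[s,np.ones(len(s))]@np.array(c['rotation']).T; e=np.array(c['eye'])
    return e+r*((z-e[2])/r[:,2])[:,None]
def proj(c,P):
    p=(np.atleast_2d(P)-np.array(c['eye']))@np.array(c['rotation']); s=p[:,:2]/p[:,2:]
    s=s*(1+float(c['k1'])*(s**2).sum(1,keepdims=True)); return s*[c['fx'],c['fy']]+[c['cx'],c['cy']]
E
python3 - <<'E'
from h import *
a,c=shot('top','top0'); b,d=shot('scene','sc0')
print(c);print(d);print(robot.sense())
cv2.imwrite('pics/top0b.png',cv2.resize(a,(800,600),interpolation=cv2.INTER_CUBIC)[:,:,::-1])
E
```

```text
pics
{'fx': 469.5215182853245, 'fy': 469.5215182853245, 'cx': 251.5306752910187, 'cy': 188.64798360090847, 'k1': -0.10204630987094497, 'eye': array([ 0.4454438 , -0.03534217,  1.34198668]), 'rotation': array([-3.00927058, -0.0049965 , -1.55745742])}
{'fx': 359.33537470242607, 'fy': 359.33537470242607, 'cx': 257.773790612468, 'cy': 190.78167948567966, 'k1': -0.054101255101475704, 'eye': array([ 1.34259594, -0.68796109,  0.7193955 ]), 'rotation': array([-2.15126688, -0.01334032,  0.85879383])}
{'t': 0.1, 'joints': array([-1.1898737 ,  0.46938075, -0.04860475,  1.53357211,  0.0240676 ,
        1.14099846, -0.0822837 ]), 'qd': array([-0.00050836, -0.00305406, -0.00067827, -0.00255327, -0.0003735 ,
        0.0004684 ,  0.00160049]), 'joint_torque': array([ 2.86650557e-04, -5.09172070e+01, -8.12909869e-02, -2.36830705e+01,
       -6.15030876e-02,  3.44272179e-02,  6.51120263e-05]), 'tcp_pos': array([0.26871551, 0.61863327, 0.22959192]), 'eef_rot': array([-3.13981805e+00,  2.77327767e-05,  2.73181053e+00]), 'wrist_force': array([ 0.82302789, -0.29264667, -0.47867551]), 'torque': array([0.0164344 , 0.0471538 , 0.00600332]), 'gripper_width': 0.9941158595879903}
```

```bash
sed -i "s/^def shot/from scipy.spatial.transform import Rotation as Ro\ndef shot/; s/np.array(c\['rotation'\])/Ro.from_euler('xyz',c['rotation']).as_matrix()/g" h.py; cat h.py | grep Ro; python3 -c "
from h import *
im,c=load('top0'); print(cast(c,[[256,192]],0), proj(c,[[.269,.619,.23]]))"
```

```text
from scipy.spatial.transform import Rotation as Ro
    r=np.c_[s,np.ones(len(s))]@Ro.from_euler('xyz',c['rotation']).as_matrix().T; e=np.array(c['eye'])
    p=(np.atleast_2d(P)-np.array(c['eye']))@Ro.from_euler('xyz',c['rotation']).as_matrix(); s=p[:,:2]/p[:,2:]
[[ 0.61457698 -0.05266879  0.        ]] [[-23.56326518 318.4754478 ]]
```

View pics/top0b.png

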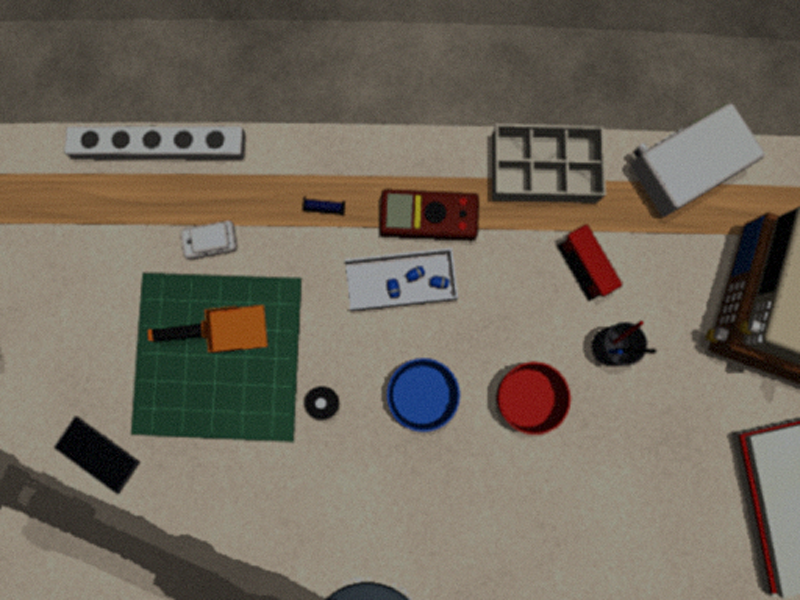

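View pics/sc0.png

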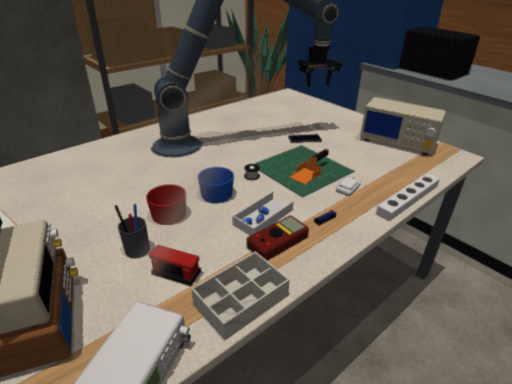

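Top view (800×600): the scoop is on the mat with its pan at about (236,329) and the handle to about (150,335), so the nose points toward −y. The tray spans (346..455, 252..310) with its open end on the left (+y). Its cells are at (415,273), (393,288) and (438,282). The red tub is at (533,397) and the blue tub at (423,394). I'll measure all of these.

```bash
python3 - <<'E'
from h import *
im,c=load('top0'); hsv=cv2.cvtColor(im,cv2.COLOR_RGB2HSV)
def m(lo,hi,box):
    x0,y0,x1,y1=[int(v*.64) for v in box]; k=np.zeros(hsv.shape[:2],np.uint8); k[y0:y1,x0:x1]=cv2.inRange(hsv,lo,hi)[y0:y1,x0:x1]; return k
def comps(k,a=8):
    cs,_=cv2.findContours(k,cv2.RETR_EXTERNAL,cv2.CHAIN_APPROX_NONE); return [q for q in cs if cv2.contourArea(q)>=a]
def rep(n,k,z,a=8):
    for q in comps(k,a):
        W=cast(c,q[:,0],z)[:,:2].astype(np.float32); r=cv2.minAreaRect(W*1000); print(n,np.round(r[0],1),np.round(r[1],1),round(r[2],1), np.round(cv2.boxPoints(r)).tolist())
rep('pan z.02',m((5,150,90),(20,255,255),(195,290,280,365)),.02,100)
rep('handle z.067',m((0,0,0),(179,255,45),(140,315,210,350)),.067,30)
rep('mat',m((60,80,30),(95,255,255),(120,260,310,450)),.003,1000)
rep('cell',m((100,120,40),(125,255,255),(350,255,455,310)),.015,5)
rep('tray z.036',m((0,0,120),(179,60,255),(335,240,465,315)),.036,300)
for n,lo,hi,b in [('red',(0,150,60),(8,255,255),(480,350,590,445)),('blue',(100,120,50),(125,255,255),(375,345,475,440))]:
    q=max(comps(m(lo,hi,b)),key=cv2.contourArea); W=cast(c,q[:,0],.08)[:,:2]*1000; print(n,cv2.minEnclosingCircle(W.astype(np.float32)))
E
```

```text
pan z.02 [557.  241.7] [ 76.8 100.7] 6.6 [[513.0, 287.0], [525.0, 187.0], [601.0, 196.0], [589.0, 296.0]]
handle z.067 [540.6 336.2] [31.5 91.7] 8.0 [[519.0, 379.0], [531.0, 289.0], [563.0, 293.0], [550.0, 384.0]]
mat [507.5 283.4] [295.4 295.1] 88.9 [[357.0, 139.0], [652.0, 133.0], [658.0, 428.0], [363.0, 434.0]]
cell [624.  -40.9] [ 5.8 11.4] 0.8 [[621.0, -35.0], [621.0, -47.0], [627.0, -47.0], [627.0, -35.0]]
cell [641.3 -37.8] [17.3 17.1] 0.8 [[633.0, -29.0], [633.0, -47.0], [650.0, -46.0], [650.0, -29.0]]
cell [ 647. -135.] [14.5  5.7] 0.2 [[640.0, -132.0], [640.0, -138.0], [654.0, -138.0], [654.0, -132.0]]
cell [ 649.5 -116.8] [19.  18.3] 72.2 [[638.0, -123.0], [655.0, -129.0], [661.0, -111.0], [644.0, -105.0]]
cell [659.7 -73.1] [18.1 20.6] 27.6 [[647.0, -68.0], [657.0, -86.0], [673.0, -78.0], [663.0, -60.0]]
tray z.036 [654.5 -49. ] [134.1 232.7] 0.8 [[586.0, 66.0], [589.0, -166.0], [723.0, -164.0], [720.0, 68.0]]
red ((437.6685485839844, -276.07489013671875), 61.34847640991211)
blue ((442.6790466308594, -91.76168060302734), 62.0164794921875)
```

drive_tool([
  [5, -5, 2, 0, 0, -0.15, -1],
  [10, -10, 4, 0, 0, -0.3, -1],
  [14, -14, 5, 0, 0, -0.45, -1],
  [18, -18, 6, 0, 0, -0.6, -1],
  [22, -22, 7, 0, 0, -0.75, -1],
  [25, -25, 7, 0, 0, -0.9, -1],
  [27.5, -28, 7, 0, 0, -1.045, -1],
  [27.5, -28, 7, 0, 0, -1.045, -1],
])

```text
t: 0.9
tcp_pos: [0.5448, 0.3376, 0.3005]
eef_rot: [-3.141, 0.0, 1.685]
wrist_force: [0.2, 1.0, 0.1]
gripper_width: 1.001
```

```bash
python3 - <<'E'
from h import *
s=robot.sense(); print(s['t'],s['tcp_pos'],s['eef_rot'],s['joints'],s['wrist_force'])
im,c=shot('wrist','w1'); R=Ro.from_euler('xyz',s['eef_rot']).as_matrix(); Rc=Ro.from_euler('xyz',c['rotation']).as_matrix()
print('cam in tool',R.T@(c['eye']-s['tcp_pos']),(R.T@Rc).round(2),c['fx'])
E
```

```text
0.9 [0.54478219 0.33757296 0.3005085 ] [-3.14139778e+00  2.10631500e-04  1.68470489e+00] [-0.82586745  0.36720411  0.28257719  1.54401282 -0.10572176  1.24569882
 -0.41341608] [0.18060597 1.016437   0.13084125]
cam in tool [ 7.94965607e-02  1.19712811e-04 -1.53522467e-01] [[ 0.   -0.96 -0.29]
 [ 1.    0.   -0.  ]
 [ 0.   -0.29  0.96]] 294.0850737704751
```

View pics/w1.png

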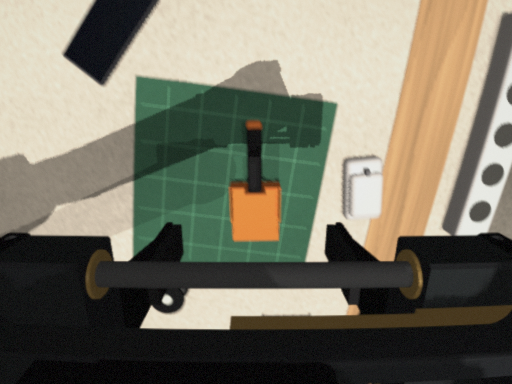

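Wrist view: the handle runs from (254,125) to (255,190) and the pan from (229..282, 182..242), with the nose edge at the bottom at v≈241. Next I'll get the scoop axis from its edges.

```bash
python3 - <<'E'
from h import *
im,c=load('w1'); hsv=cv2.cvtColor(im,cv2.COLOR_RGB2HSV)
o=cv2.inRange(hsv,(5,120,80),(22,255,255))
for v in list(range(120,132,3))+list(range(180,248,3)):
    u=np.where(o[v,200:310])[0]+200
    if len(u): print(v,u.min(),u.max(),len(u),end=' | ')
print()
g=cv2.inRange(hsv,(60,60,0),(100,255,255)); mid=[]
for v in range(132,182,4):
    k=im[v,235:275].max(1)<45; u=np.where(k)[0]+235
    print(v,u.min() if len(u) else 0,u.max() if len(u) else 0,len(u), end=' | ')
print(); print(im[150,240:270].tolist())
for nm,uv,z in [('nose',[[233,241],[281,241]],.0035),('handle z67',[[254.5,135],[255,175]],.067),('tip top',[[254,121]],.067)]: print(nm,(cast(c,uv,z)*1000).round(1).tolist())
E
```

```text
120 248 256 9 | 123 246 261 16 | 126 246 261 16 | 129 249 250 2 | 183 231 278 32 | 186 230 279 34 | 189 229 280 37 | 192 229 280 52 | 195 229 280 52 | 198 229 280 52 | 201 230 280 51 | 204 229 280 52 | 207 230 280 51 | 210 230 280 51 | 213 230 280 51 | 216 230 280 51 | 219 230 280 51 | 222 231 279 49 | 225 232 278 47 | 228 232 278 47 | 231 232 278 47 | 234 232 278 47 | 237 232 278 47 | 240 234 278 45 | 
132 245 261 17 | 136 246 261 16 | 140 246 261 16 | 144 247 260 14 | 148 248 260 13 | 152 248 260 13 | 156 248 260 13 | 160 248 260 13 | 164 248 260 13 | 168 248 260 13 | 172 248 260 13 | 176 249 261 13 | 180 247 261 15 | 
[[59, 97, 73], [60, 98, 75], [64, 102, 78], [60, 99, 74], [62, 98, 75], [60, 94, 73], [50, 81, 61], [38, 58, 44], [25, 33, 29], [23, 20, 22], [10, 16, 15], [16, 9, 16], [17, 14, 16], [10, 10, 10], [13, 12, 11], [16, 16, 16], [7, 10, 8], [9, 9, 5], [16, 14, 17], [19, 17, 19], [20, 26, 22], [38, 62, 47], [66, 100, 78], [75, 117, 89], [76, 118, 91], [65, 104, 79], [62, 99, 77], [61, 98, 75], [60, 98, 75], [63, 99, 76]]
nose [[526.6, 188.0, 3.5], [607.3, 197.3, 3.5]]
handle z67 [[541.5, 375.1, 67.0], [548.3, 321.9, 67.0]]
tip top [[538.8, 392.8, 67.0]]
```

drive_tool([
  [0.2, 0.1, -4, -0.1, -0.012, 0.013, -1],
  [0.2, 0.1, -9, -0.2, -0.025, 0.013, -1],
  [0.2, 0.1, -14, -0.258, -0.033, 0.013, -1],
  [0.2, 0.1, -18, -0.258, -0.033, 0.013, -1],
  [0.2, 0.1, -22, -0.258, -0.033, 0.013, -1],
  [0.2, 0.15, -24, -0.258, -0.033, 0.013, -1],
  [0.2, 0.15, -25.7, -0.258, -0.033, 0.013, -1],
  [0.2, 0.15, -25.7, -0.258, -0.033, 0.013, -1],
])

```text
t: 1.75
tcp_pos: [0.5443, 0.3399, 0.0411]
eef_rot: [-3.139, 0.263, 1.701]
wrist_force: [0.4, -0.6, 0.2]
gripper_width: 0.998
```

```bash
python3 - <<'E'
from h import *
s=robot.sense(); print(s['t'],s['tcp_pos'],s['eef_rot'],s['joints'],s['wrist_force'])
print(Ro.from_euler('xyz',s['eef_rot']).as_matrix().round(3))
E
```

```text
1.75 [0.54434479 0.33990107 0.04109254] [-3.13879363  0.26258655  1.70103986] [-0.92319086  0.6971055   0.28956366  1.69134328  0.04605623  0.91716073
 -0.58614336] [ 0.41338199 -0.57595669  0.24351253]
[[-0.125  0.992  0.031]
 [ 0.958  0.129 -0.258]
 [-0.26  -0.003 -0.966]]
```

drive_tool([
  [0.2, 0, 0.2, 0, 0, 0, -0.5],
  [0.2, 0, 0.2, 0, 0, 0, 0.3],
  [0.2, 0, 0.2, 0, 0, 0, 0.5],
  [0.2, 0, 0.2, 0, 0, 0, 0.7],
  [0.2, 0, 0.2, 0, 0, 0, 1],
  [0.2, 0, 0.2, 0, 0, 0, 1],
  [0.2, 0, 0.2, 0, 0, 0, 1],
  [0.2, 0, 0.2, 0, 0, 0, 1],
])

```text
t: 2.55
tcp_pos: [0.5478, 0.3406, 0.0455]
eef_rot: [3.14, 0.26, 1.7]
wrist_force: [-0.2, 0.1, 0.7]
gripper_width: 0.352
```

```bash
python3 - <<'E'
from h import *
s=robot.sense(); print(s['t'],s['tcp_pos'],s['eef_rot'],s['wrist_force'],s['torque'],s['gripper_width'])
E
```

```text
2.55 [0.54783661 0.34064324 0.0455315 ] [3.14038244 0.26008645 1.6997887 ] [-0.21954272  0.05248751  0.74365487] [0.25049738 0.1219256  0.00688067] 0.3522405138731069
```

drive_tool([
  [0, 0, 0, 0, 0, 0, 1],
  [0, 0, 0, 0, 0, 0, 1],
  [0, 0, 0, 0, 0, 0, 1],
  [0, 0, 0, 0, 0, 0, 1],
  [0, 0, 0.5, 0, 0, 0, 1],
  [0, 0, 3, 0, 0, 0, 1],
  [0, 0, 7, 0, 0, 0, 1],
  [0, 0, 10, 0, 0, 0, 1],
])

```text
t: 3.35
tcp_pos: [0.5485, 0.3406, 0.1475]
eef_rot: [3.139, 0.26, 1.699]
wrist_force: [1.1, -0.2, -1.4]
gripper_width: 0.232
```

```bash
python3 - <<'E'
from h import *
s=robot.sense(); print(s['t'],s['tcp_pos'],s['eef_rot'],s['wrist_force'],s['torque'],s['gripper_width'])
a,c=shot('top','top1'); b,d=shot('scene','sc1')
cv2.imwrite('pics/v4.png',np.hstack([cv2.resize(a[130:260,70:330],(520,260)),cv2.resize(b[100:260,190:390],(260,208)) if 0 else cv2.resize(b[110:240,230:360],(260,260))])[:,:,::-1])
E
```

```text
3.35 [0.54846174 0.34064026 0.14753828] [3.13889481 0.259545   1.69924644] [ 1.10445917 -0.18425915 -1.38254593] [ 0.46582144 -0.02306777 -0.02339786] 0.23177210252438224
```

View pics/v4.png

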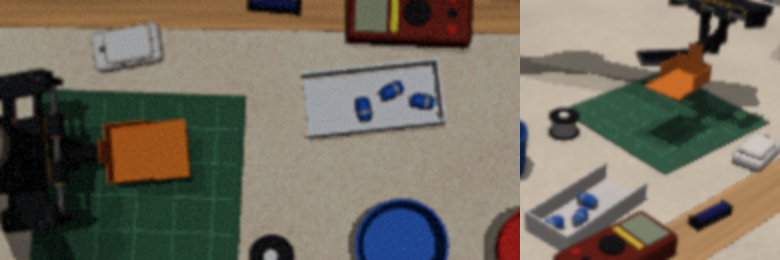

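The scoop is held level, and the cells and tray haven't moved. Next: a close wrist view of the tray.

drive_tool([
  [0.3, -3.5, 3, 0.05, 0, 0, 1],
  [0.6, -8, 5, 0.1, 0.01, 0, 1],
  [1, -12.5, 7, 0.15, 0.02, 0, 1],
  [1.5, -17, 9, 0.2, 0.03, 0, 1],
  [2, -21.5, 11, 0.26, 0.03, 0, 1],
  [2.5, -26, 13, 0.26, 0.03, 0, 1],
  [3, -30.5, 15, 0.26, 0.03, 0, 1],
  [3, -35, 15, 0.26, 0.03, 0, 1],
])

```text
t: 4.25
tcp_pos: [0.5791, -0.0118, 0.2978]
eef_rot: [3.132, -0.001, 1.698]
wrist_force: [0.5, -0.6, -1.6]
gripper_width: 0.229
```

drive_tool([
  [0, -3.5, 0, 0, 0, 0, 1],
  [0, -6, 0, 0, 0, 0, 1],
  [0, -7.5, 0, 0, 0, 0, 1],
  [0, -8, 0, 0, 0, 0, 1],
  [0, -8, 0, 0, 0, 0, 1],
])

```text
t: 4.75
tcp_pos: [0.5778, -0.0889, 0.295]
eef_rot: [3.138, -0.002, 1.699]
wrist_force: [-0.4, 0.4, -1.7]
gripper_width: 0.227
```

```bash
python3 - <<'E'
from h import *
s=robot.sense(); print(s['t'],s['tcp_pos'],s['eef_rot'],s['joints'],s['qd'].round(3))
shot('wrist','w2')
E
```

```text
4.75 [ 0.5777536  -0.08889871  0.29501891] [ 3.13757240e+00 -2.21645501e-03  1.69935887e+00] [-0.25667943  0.27736167  0.42845195  1.69428305 -0.12619089  1.19339847
  0.33213303] [-0.022 -0.001 -0.024 -0.002 -0.007  0.002 -0.006]
```

View pics/w2.png

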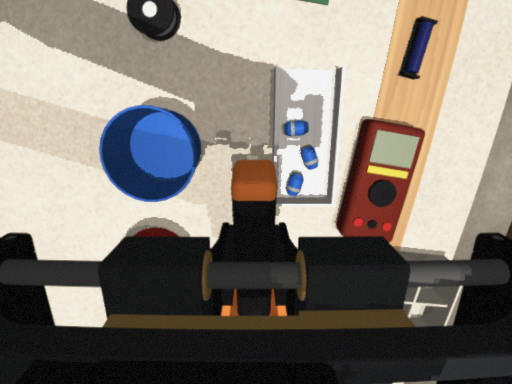

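```bash
python3 - <<'E'
from h import *
im,c=load('w2'); cv2.imwrite('pics/v6.png',cv2.resize(im[55:215,260:355],None,fx=5,fy=3.7,interpolation=cv2.INTER_CUBIC)[:,:,::-1])
g=im.mean(2).astype(int)
for v in (75,90,105,120): print(v,g[v,266:290].tolist(),g[v,326:346].tolist())
for u in (285,300,315): print(u,g[58:76,u].tolist(),g[190:210,u].tolist())
print(c['eye'])
E
```

```text
75 [146, 149, 152, 148, 145, 121, 114, 110, 90, 104, 156, 161, 162, 163, 158, 159, 161, 162, 164, 166, 165, 163, 175, 214] [243, 243, 243, 243, 242, 241, 229, 227, 220, 134, 88, 84, 85, 86, 93, 152, 237, 243, 240, 234]
90 [145, 144, 146, 143, 118, 113, 110, 102, 92, 125, 155, 158, 161, 158, 157, 161, 160, 159, 161, 164, 162, 162, 163, 160] [243, 242, 242, 242, 241, 232, 229, 223, 157, 102, 87, 88, 85, 90, 148, 236, 241, 239, 235, 234]
105 [144, 145, 143, 134, 117, 114, 112, 98, 96, 136, 157, 159, 160, 154, 157, 160, 157, 157, 162, 161, 163, 159, 159, 161] [242, 242, 242, 242, 236, 231, 225, 167, 99, 85, 87, 85, 102, 186, 234, 241, 241, 238, 234, 232]
120 [148, 147, 146, 127, 112, 109, 105, 89, 108, 151, 157, 158, 156, 156, 155, 159, 157, 158, 161, 161, 158, 192, 196, 149] [243, 242, 239, 236, 231, 218, 164, 96, 85, 85, 85, 105, 201, 237, 241, 236, 233, 231, 232, 231]
285 [232, 232, 231, 230, 229, 228, 230, 233, 233, 233, 236, 239, 220, 189, 171, 169, 164, 166] [233, 241, 242, 244, 239, 178, 155, 121, 97, 96, 94, 95, 96, 137, 237, 241, 236, 231, 232, 234]
300 [233, 233, 235, 236, 237, 235, 234, 233, 232, 234, 238, 243, 243, 243, 243, 243, 243, 243] [173, 219, 237, 239, 174, 154, 151, 116, 95, 93, 95, 95, 96, 133, 237, 242, 236, 232, 233, 233]
315 [229, 231, 231, 234, 233, 233, 232, 229, 229, 227, 226, 231, 242, 243, 243, 243, 243, 243] [244, 243, 243, 243, 240, 173, 151, 122, 99, 96, 97, 95, 97, 136, 238, 241, 236, 232, 232, 232]
[ 0.56710902 -0.010414    0.4487073 ]
```

View pics/v6.png

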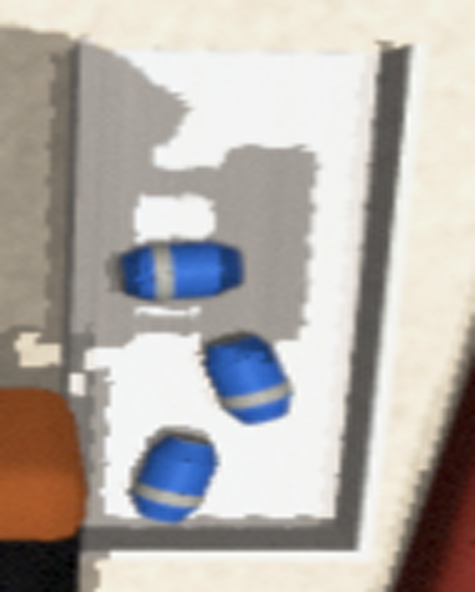

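Crop: the tray floor is bright, with the dark inner faces of the right wall and the end wall visible and the cells clear. I'll convert the edges to world coordinates.

```bash
python3 - <<'E'
from h import *
im,c=load('w2'); 
P=lambda uv,z:(cast(c,uv,z)*1000).round(1)[:,:2].tolist()
print('R foot',P([[335,75],[334,90],[333,105],[332,120]],.004))
print('R top ',P([[341,75],[340,90],[338.7,105],[337.7,120]],.036))
print('E foot',P([[285,196.7],[300,196.5],[315,196.7]],.004))
print('E top ',P([[285,203],[300,203],[315,203]],.036))
print('front',P([[285,69.5],[300,68.5],[315,69.5]],.004))
print('L outer z36',P([[271,75],[270,90],[269.3,105],[269,120]],.036),'Linner z36',P([[275.3,75],[275,90],[274.8,105],[274.3,120]],.036))
hsv=cv2.cvtColor(im,cv2.COLOR_RGB2HSV); k=np.zeros(im.shape[:2],np.uint8); k[100:205,280:330]=cv2.inRange(hsv,(100,100,40),(125,255,255))[100:205,280:330]
k=cv2.morphologyEx(k,cv2.MORPH_CLOSE,np.ones((7,7)))
for q in cv2.findContours(k,0,1)[0]:
    r=cv2.minAreaRect((cast(c,q[:,0],.015)[:,:2]*1000).astype(np.float32)); print('cell',np.round(r[0]),np.round(r[1]),round(r[2]))
# top cam check
im,c=load('top1'); g=im.mean(2).astype(int)
for u in (235,260,280): print(u,g[158:176,u].tolist(),g[184:204,u].tolist())
print(g[180,216:232].tolist(), g[175,282:300].tolist())
E
```

```text
R foot [[679.1, 43.1], [681.7, 22.7], [684.4, 1.7], [687.1, -19.7]]
R top  [[679.0, 40.4], [681.5, 21.4], [683.7, 1.9], [686.4, -17.9]]
E foot [[636.6, -146.7], [660.3, -143.3], [684.2, -140.6]]
E top  [[633.2, -146.6], [655.3, -143.8], [677.6, -141.0]]
front [[606.9, 40.6], [627.8, 44.8], [649.3, 46.4]]
L outer z36 [[586.8, 27.7], [588.1, 8.7], [590.0, -10.7], [592.4, -30.5]] Linner z36 [[592.4, 28.4], [594.8, 9.6], [597.4, -9.7], [599.6, -29.6]]
cell [ 646. -122.] [35. 21.] 82
cell [661. -78.] [20. 35.] 28
cell [634. -38.] [33. 20.] 10
235 [144, 148, 145, 142, 142, 142, 148, 118, 60, 66, 128, 156, 161, 161, 155, 159, 158, 159] [161, 157, 161, 163, 157, 159, 158, 163, 162, 159, 159, 157, 125, 73, 88, 119, 142, 149, 139, 147]
260 [141, 144, 145, 156, 149, 84, 59, 130, 155, 156, 157, 161, 159, 162, 160, 144, 103, 61] [162, 161, 157, 159, 158, 154, 158, 160, 161, 153, 83, 64, 115, 146, 144, 152, 142, 141, 138, 143]
280 [146, 156, 137, 76, 74, 135, 160, 160, 159, 158, 160, 160, 158, 157, 159, 155, 164, 157] [73, 138, 160, 156, 161, 158, 160, 148, 86, 78, 118, 140, 144, 148, 146, 141, 137, 144, 139, 140]
[143, 146, 144, 145, 149, 148, 148, 158, 160, 162, 159, 158, 162, 161, 158, 163] [157, 160, 159, 166, 155, 100, 71, 71, 146, 159, 142, 143, 142, 148, 146, 146, 143, 141]
```

```bash
python3 - <<'E'
from h import *
im,c=load('w2'); hsv=cv2.cvtColor(im,cv2.COLOR_RGB2HSV)
o=cv2.inRange(hsv,(3,120,60),(22,255,255))
R=Ro.from_euler('xyz',[3.1376,-.0022,1.69936]).as_matrix(); t=np.array([.57775,-.0889,.29502])
for v in (165,175,185,195):
    u=np.where(o[v,220:290])[0]+220
    p=(R.T@(cast(c,[[ (u.min()+u.max())/2,v]],.29)-t).T).T*1000; print(v,u.min(),u.max(),p.round(1))
E
```

```text
165 234 273 [[46.1 -0.   5.1]]
175 233 275 [[40.4  0.2  5.1]]
185 232 276 [[34.7  0.2  5.1]]
195 232 276 [[28.8  0.2  5.1]]
```

drive_tool([
  [0.5, 3.5, 0, -0.08, -0.01, 0, 1],
  [1.5, 8, -2, -0.16, -0.02, 0, 1],
  [2.5, 12.5, -4, -0.23, -0.03, 0, 1],
  [3.5, 17, -6, -0.23, -0.03, 0, 1],
  [4.5, 21, -8, -0.23, -0.03, 0, 1],
  [4.5, 24.1, -11, -0.23, -0.03, 0, 1],
  [4.5, 24.1, -14.5, -0.23, -0.03, 0, 1],
  [4.5, 24.1, -14.5, -0.23, -0.03, 0, 1],
])

```text
t: 5.6
tcp_pos: [0.6184, 0.1549, 0.145]
eef_rot: [-3.135, 0.232, 1.707]
wrist_force: [-1.3, -1.2, -2.0]
gripper_width: 0.228
```

```bash
cat > st.py <<'E'
from h import *
def state():
    s=robot.sense(); R=Ro.from_euler('xyz',s['eef_rot']).as_matrix(); p=s['tcp_pos']*1000
    lean=np.arcsin(-R[2,0]); d=np.array([-R[0,0],-R[1,0]]); d/=np.hypot(*d)
    pitch=.26-lean  # nose-down
    print('t',round(s['t'],2),'tcp',p.round(1),'lean',lean.round(3),'dir deg',np.degrees(np.arctan2(d[0],-d[1])).round(2),'roll',R[2,1].round(4),'F',s['wrist_force'].round(1),'T',s['torque'].round(2),'w',round(s['gripper_width'],3))
    n=np.array([*(p[:2]+148.5*np.cos(pitch)*d-42.5*np.sin(pitch)*d),p[2]-42.5*np.cos(pitch)-148.5*np.sin(pitch)])
    T=np.array([.126,-.992]); N=np.array([.992,.126]); r=n[:2]-[660.4,-143.4]
    print(' nose',n.round(1),'to wall',(-r@T).round(1),'lateral',(r@N).round(1),'j',s['joints'].round(2))
if __name__=='__main__': state()
E
python3 st.py
```

```text
t 5.6 tcp [618.4 154.9 145. ] lean 0.232 dir deg 7.83 roll -0.0059 F [-1.3 -1.2 -2. ] T [ 0.32  0.17 -0.06] w 0.228
 nose [638.5   9.1  98.3] to wall 154.0 lateral -2.5 j [-0.66  0.53  0.34  1.7   0.06  0.99 -0.26]
```

drive_tool([
  [0, 0, -2, 0, 0, 0, 1],
  [0, 0, -5, 0, 0, 0, 1],
  [0, 0, -7, 0, 0, 0, 1],
  [0, 0, -7, 0, 0, 0, 1],
])

```text
t: 6.0
tcp_pos: [0.6214, 0.1514, 0.0794]
eef_rot: [3.14, 0.231, 1.7]
wrist_force: [-0.6, -0.2, -1.5]
gripper_width: 0.226
```

```bash
python3 -c "
from st import *
state()
cams.read_camera('top'); state(); shot('top','top2'); state()"
```

```text
t 6.0 tcp [621.4 151.4  79.4] lean 0.231 dir deg 7.41 roll 0.0011 F [-0.6 -0.2 -1.5] T [0.4  0.15 0.03] w 0.226
 nose [640.4   5.4  32.6] to wall 150.2 lateral -1.1 j [-0.64  0.61  0.33  1.75  0.05  0.86 -0.27]
t 6.05 tcp [622.8 151.6  81.1] lean 0.231 dir deg 7.37 roll 0.0043 F [ 0.1  0.  -1. ] T [0.34 0.1  0.02] w 0.227
 nose [641.6   5.7  34.2] to wall 150.2 lateral 0.2 j [-0.64  0.61  0.33  1.75  0.05  0.86 -0.27]
t 6.1 tcp [623.8 151.8  82.2] lean 0.23 dir deg 7.33 roll 0.007 F [ 0.6 -0.6 -0.6] T [0.33 0.13 0.03] w 0.228
 nose [642.6   5.9  35.3] to wall 150.3 lateral 1.1 j [-0.64  0.61  0.33  1.75  0.05  0.86 -0.27]
```

drive_tool([
  [0, 0, -1.5, 0, 0, 0, 1],
  [0, 0, -2.6, 0, 0, 0, 1],
  [0, 0, -2.6, 0, 0, 0, 1],
])

```text
t: 6.4
tcp_pos: [0.6221, 0.1515, 0.0532]
eef_rot: [3.139, 0.231, 1.7]
wrist_force: [0.3, -0.6, -0.6]
gripper_width: 0.226
```

```bash
cat > avg.py <<'E'
from st import *
for _ in range(3):
    state(); cams.read_camera('top')
im,c=shot('scene','scx')
E
python3 avg.py
```

```text
t 6.4 tcp [622.1 151.5  53.2] lean 0.231 dir deg 7.43 roll 0.0029 F [ 0.3 -0.6 -0.6] T [0.27 0.11 0.  ] w 0.226
 nose [641.1   5.5   6.5] to wall 150.1 lateral -0.4 j [-0.64  0.64  0.32  1.76  0.05  0.81 -0.27]
t 6.45 tcp [622.5 151.4  53.9] lean 0.231 dir deg 7.38 roll 0.0037 F [-0.3 -1.  -1.2] T [ 0.32  0.14 -0.05] w 0.223
 nose [641.4   5.5   7.1] to wall 150.1 lateral -0.1 j [-0.64  0.64  0.32  1.76  0.04  0.82 -0.27]
t 6.5 tcp [622.8 151.6  54.3] lean 0.231 dir deg 7.36 roll 0.0046 F [-0.2  0.1 -2. ] T [ 0.33  0.08 -0.04] w 0.228
 nose [641.6   5.6   7.5] to wall 150.2 lateral 0.2 j [-0.64  0.64  0.32  1.76  0.04  0.82 -0.27]
```

drive_tool([
  [0, 0, -0.15, 0, 0, 0, 1],
  [0, 0, -0.25, 0, 0, 0, 1],
  [0, 0, -0.25, 0, 0, 0, 1],
  [0, 0, -0.25, 0, 0, 0, 1],
])

```text
t: 7.0
tcp_pos: [0.6232, 0.1519, 0.0525]
eef_rot: [3.136, 0.23, 1.699]
wrist_force: [0.7, 1.5, 0.5]
gripper_width: 0.227
```

drive_tool([
  [0, 0, -0.1, 0, 0, 0, 1],
  [0, 0, -0.1, 0, 0, 0, 1],
  [0, 0, -0.1, 0, 0, 0, 1],
])

```text
t: 7.3
tcp_pos: [0.6232, 0.1521, 0.0513]
eef_rot: [3.136, 0.23, 1.7]
wrist_force: [-0.6, 2.0, 2.1]
gripper_width: 0.231
```

drive_tool([
  [0, 0, -0.1, 0, 0, 0, 1],
  [0, 0, -0.1, 0, 0, 0, 1],
  [0, 0, -0.1, 0, 0, 0, 1],
])

```text
t: 7.6
tcp_pos: [0.623, 0.1516, 0.0501]
eef_rot: [3.136, 0.23, 1.699]
wrist_force: [1.5, 2.1, 1.5]
gripper_width: 0.228
```

```bash
python3 avg.py
```

```text
t 7.6 tcp [623.  151.6  50.1] lean 0.23 dir deg 7.36 roll 0.0053 F [1.5 2.1 1.5] T [0.13 0.07 0.13] w 0.228
 nose [641.9   5.7   3.2] to wall 150.2 lateral 0.4 j [-0.64  0.65  0.32  1.76  0.04  0.81 -0.27]
t 7.65 tcp [623.  151.6  50.1] lean 0.23 dir deg 7.36 roll 0.0054 F [-0.1  1.2  1.2] T [0.14 0.   0.07] w 0.23
 nose [641.9   5.6   3.2] to wall 150.2 lateral 0.4 j [-0.64  0.65  0.32  1.76  0.04  0.81 -0.27]
t 7.7 tcp [623.  151.5  50.1] lean 0.23 dir deg 7.36 roll 0.0053 F [1.3 2.1 1.8] T [ 0.1  -0.01  0.05] w 0.229
 nose [641.9   5.6   3.2] to wall 150.1 lateral 0.4 j [-0.64  0.65  0.32  1.76  0.04  0.81 -0.27]
```

drive_tool([
  [0.12, -0.95, 0.05, 0, 0, 0, 1],
  [0.24, -1.9, 0.05, 0, 0, 0, 1],
  [0.36, -2.85, 0.05, 0, 0, 0, 1],
  [0.48, -3.8, 0.05, 0, 0, 0, 1],
  [0.6, -4.75, 0.05, 0, 0, 0, 1],
  [0.73, -5.75, 0.05, 0, 0, 0, 1],
  [0.86, -6.8, 0.05, 0, 0, 0, 1],
  [0.88, -6.95, 0.05, 0, 0, 0, 1],
])

```text
t: 8.6
tcp_pos: [0.6318, 0.0794, 0.0507]
eef_rot: [3.137, 0.232, 1.697]
wrist_force: [0.6, 0.1, -0.3]
gripper_width: 0.226
```

```bash
python3 - <<'E'
from st import *
state(); a,c=shot('top','top3'); state(); b,d=shot('scene','sc3'); state()
cv2.imwrite('pics/v7.png',np.hstack([cv2.resize(a[140:210,190:310],(480,280),interpolation=2),cv2.resize(b[180:240,220:310],(420,280),interpolation=2)])[:,:,::-1])
E
```

```text
t 8.6 tcp [631.8  79.4  50.7] lean 0.232 dir deg 7.2 roll 0.0049 F [ 0.6  0.1 -0.3] T [0.1  0.07 0.02] w 0.226
 nose [650.2 -66.7   4. ] to wall 77.4 lateral -0.4 j [-0.53  0.63  0.33  1.79  0.05  0.77 -0.18]
t 8.65 tcp [631.6  79.9  50.6] lean 0.232 dir deg 7.23 roll 0.0046 F [ 0.2 -0.9 -1.5] T [0.03 0.09 0.03] w 0.226
 nose [650.1 -66.2   3.9] to wall 77.9 lateral -0.4 j [-0.54  0.63  0.33  1.79  0.05  0.77 -0.18]
t 8.7 tcp [631.5  80.8  50.5] lean 0.231 dir deg 7.28 roll 0.0045 F [ 0.1 -0.2 -0.7] T [-0.02  0.12 -0.05] w 0.221
 nose [650.2 -65.2   3.7] to wall 78.8 lateral -0.3 j [-0.54  0.63  0.33  1.79  0.05  0.77 -0.18]
```

View pics/v7.png

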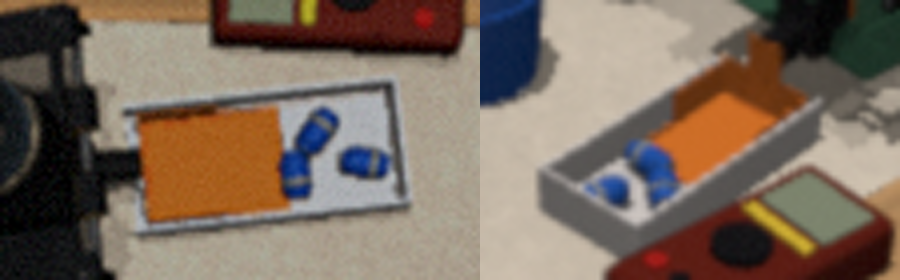

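Scoop nose is inside the tray with three cells ahead of it and no wall contact. Advancing.

drive_tool([
  [0.12, -0.95, -0.05, 0, 0, 0, 1],
  [0.24, -1.9, -0.05, 0, 0, 0, 1],
  [0.36, -2.85, -0.05, 0, 0, 0, 1],
  [0.48, -3.8, -0.05, 0, 0, 0, 1],
  [0.58, -4.6, -0.05, 0, 0, 0, 1],
  [0.68, -5.4, -0.05, 0, 0, 0, 1],
  [0.77, -6.1, -0.05, 0, 0, 0, 1],
  [0.8, -6.4, -0.05, 0, 0, 0, 1],
])

```text
t: 9.5
tcp_pos: [0.6399, 0.0172, 0.0502]
eef_rot: [3.136, 0.231, 1.699]
wrist_force: [0.6, 1.7, 1.3]
gripper_width: 0.225
```

```bash
python3 - <<'E'
from st import *
state(); a,c=shot('top','top4'); state(); b,d=shot('scene','sc4'); state()
cv2.imwrite('pics/v8.png',np.hstack([cv2.resize(a[140:210,190:310],(480,280),interpolation=2),cv2.resize(b[180:240,220:310],(420,280),interpolation=2)])[:,:,::-1])
E
```

```text
t 9.5 tcp [639.9  17.2  50.2] lean 0.231 dir deg 7.32 roll 0.0054 F [0.6 1.7 1.3] T [ 0.26  0.08 -0.01] w 0.225
 nose [ 658.7 -128.8    3.4] to wall 14.7 lateral 0.1 j [-0.44  0.63  0.33  1.8   0.06  0.74 -0.08]
t 9.55 tcp [639.8  16.7  50.2] lean 0.231 dir deg 7.3 roll 0.0052 F [ 0.4  0.4 -0. ] T [0.11 0.05 0.09] w 0.225
 nose [ 658.5 -129.3    3.4] to wall 14.2 lateral -0.1 j [-0.44  0.63  0.33  1.8   0.06  0.74 -0.08]
t 9.6 tcp [639.7  16.7  50.1] lean 0.232 dir deg 7.31 roll 0.0049 F [ 0.7 -1.5 -0.7] T [-0.17 -0.04  0.06] w 0.227
 nose [ 658.5 -129.3    3.4] to wall 14.2 lateral -0.2 j [-0.44  0.63  0.33  1.8   0.06  0.74 -0.08]
```

View pics/v8.png

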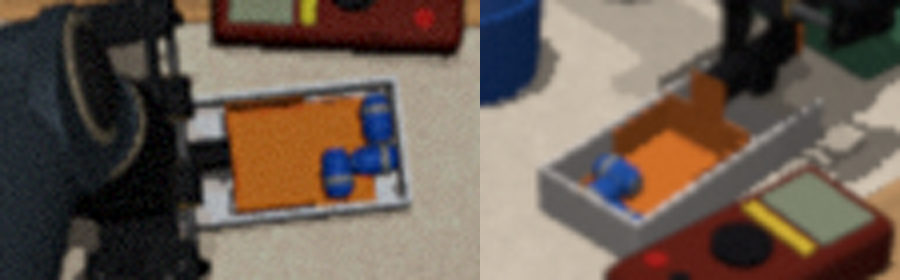

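Two cells ride on the pan and the third is at the nose. I'll advance slowly until I feel the end wall.

drive_tool([
  [0.04, -0.35, 0, 0, 0, 0, 1],
  [0.08, -0.65, 0, 0, 0, 0, 1],
  [0.12, -0.95, 0, 0, 0, 0, 1],
  [0.14, -1.1, 0, 0, 0, 0, 1],
  [0.14, -1.1, 0, 0, 0, 0, 1],
])

```text
t: 10.1
tcp_pos: [0.6412, 0.0066, 0.0501]
eef_rot: [3.136, 0.231, 1.699]
wrist_force: [0.1, 1.9, 0.8]
gripper_width: 0.222
```

```bash
python3 - <<'E'
from st import *
state(); a,c=shot('top','top5'); state(); b,d=shot('scene','sc5'); state()
cv2.imwrite('pics/v9.png',np.hstack([cv2.resize(a[140:210,190:310],(480,280),interpolation=2),cv2.resize(b[180:240,220:310],(420,280),interpolation=2)])[:,:,::-1])
E
```

```text
t 10.1 tcp [641.2   6.6  50.1] lean 0.231 dir deg 7.34 roll 0.0052 F [0.1 1.9 0.8] T [0.16 0.07 0.03] w 0.222
 nose [ 660.  -139.4    3.3] to wall 4.0 lateral 0.1 j [-0.42  0.63  0.33  1.8   0.06  0.74 -0.07]
t 10.15 tcp [641.1   6.5  50.1] lean 0.231 dir deg 7.34 roll 0.0051 F [0.1 1.  0.1] T [0.14 0.03 0.03] w 0.232
 nose [ 659.9 -139.4    3.3] to wall 4.0 lateral 0.0 j [-0.42  0.63  0.33  1.8   0.06  0.74 -0.07]
t 10.2 tcp [641.1   6.6  50.1] lean 0.231 dir deg 7.35 roll 0.005 F [0.3 0.1 0.4] T [0.04 0.01 0.04] w 0.227
 nose [ 659.9 -139.4    3.3] to wall 4.0 lateral 0.0 j [-0.42  0.63  0.33  1.8   0.06  0.74 -0.07]
```

View pics/v9.png

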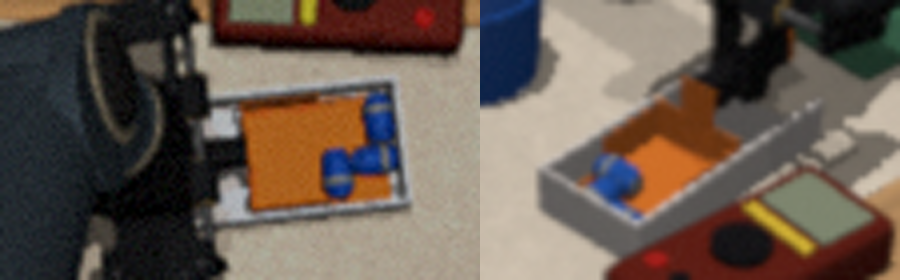

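All three cells are on the pan, with the nose about 4 mm from the wall and light forces. Now I'll work out the tip-back about the heel.

```bash
python3 - <<'E'
import numpy as np
from scipy.spatial.transform import Rotation as Ro
d=np.array([.127,-.992,0]); l=np.array([.992,.127,0])
tcp=np.zeros(3); heel=46.5*d+np.array([0,0,-43.7])
for i,a in enumerate([3,7,12,17,22,26,26.5,27]):
    w=-l*np.radians(a); s=heel+Ro.from_rotvec(w).apply(tcp-heel)+[0,0,min(8,1+i*1.2)]
    print(a,(s/10).round(2),w.round(3))
E
```

```text
3 [-0.03  0.22 -0.15] [-0.052 -0.007 -0.   ]
7 [-0.06  0.49 -0.38] [-0.121 -0.016 -0.   ]
12 [-0.1   0.8  -0.72] [-0.208 -0.027 -0.   ]
17 [-0.14  1.07 -1.09] [-0.294 -0.038 -0.   ]
22 [-0.16  1.29 -1.48] [-0.381 -0.049 -0.   ]
26 [-0.18  1.43 -1.78] [-0.45  -0.058 -0.   ]
26.5 [-0.19  1.45 -1.73] [-0.459 -0.059 -0.   ]
27 [-0.19  1.47 -1.79] [-0.467 -0.06  -0.   ]
```

drive_tool([
  [-0.03, 0.22, -0.15, -0.052, -0.007, 0, 1],
  [-0.06, 0.5, -0.3, -0.12, -0.016, 0, 1],
  [-0.1, 0.8, -0.4, -0.208, -0.027, 0, 1],
  [-0.14, 1.07, -0.4, -0.294, -0.038, 0, 1],
  [-0.16, 1.3, -0.3, -0.38, -0.049, 0, 1],
  [-0.18, 1.43, 0.2, -0.45, -0.058, 0, 1],
  [-0.19, 1.47, 1, -0.467, -0.06, 0, 1],
  [-0.19, 1.47, 2.5, -0.467, -0.06, 0, 1],
])

```text
t: 11.0
tcp_pos: [0.638, 0.0225, 0.0739]
eef_rot: [3.141, 0.701, 1.704]
wrist_force: [0.3, 1.1, -2.2]
gripper_width: 0.229
```

```bash
python3 - <<'E'
from st import *
state(); a,c=shot('top','top6'); state(); b,d=shot('scene','sc6'); state()
cv2.imwrite('pics/v10.png',np.hstack([cv2.resize(a[140:210,190:310],(480,280),interpolation=2),cv2.resize(b[165:225,220:310],(420,280),interpolation=2)])[:,:,::-1])
for n,im in (('top',a),('sc',b)):
    h=cv2.cvtColor(im,cv2.COLOR_RGB2HSV); k=cv2.inRange(h,(104,150,60),(122,255,255))
    q=[(np.round(x.mean(0)[0]).tolist(),cv2.contourArea(x)) for x in cv2.findContours(k,0,1)[0] if cv2.contourArea(x)>6]; print(n,q)
E
```

```text
t 11.0 tcp [638.   22.5  73.9] lean 0.701 dir deg 7.62 roll 0.0001 F [ 0.3  1.1 -2.2] T [ 1.16  0.26 -0.  ] w 0.229
 nose [ 658.2 -128.5   98.9] to wall 15.0 lateral -0.3 j [-0.84  0.78  0.63  1.79  0.35  0.86 -0.44]
t 11.05 tcp [640.1  20.9  78.1] lean 0.701 dir deg 7.21 roll 0.0059 F [ 1.3 -1.  -1.2] T [ 1.1   0.17 -0.02] w 0.226
 nose [ 659.2 -130.3  103.1] to wall 13.1 lateral 0.5 j [-0.83  0.77  0.63  1.79  0.35  0.86 -0.44]
t 11.1 tcp [640.6  20.3  78. ] lean 0.7 dir deg 7.04 roll 0.008 F [ 1.4 -0.5 -2.2] T [1.3  0.13 0.04] w 0.224
 nose [ 659.3 -131.   102.9] to wall 12.4 lateral 0.4 j [-0.83  0.77  0.63  1.79  0.35  0.86 -0.44]
top [([270.0, 252.0], 1588.0), ([253.0, 181.0], 28.5), ([261.0, 179.0], 19.5), ([267.0, 177.0], 9.5), ([252.0, 172.0], 31.0), ([207.0, 131.0], 19.0)]
sc [([61.0, 312.0], 7.0), ([326.0, 215.0], 22.0), ([135.0, 220.0], 23.0), ([263.0, 196.0], 19.0), ([221.0, 187.0], 486.5), ([382.0, 125.0], 374.0), ([343.0, 90.0], 384.5), ([289.0, 80.0], 74.0), ([331.0, 60.0], 369.0), ([394.0, 25.0], 10.0), ([341.0, 20.0], 182.5), ([297.0, 13.0], 87.5)]
```

View pics/v10.png

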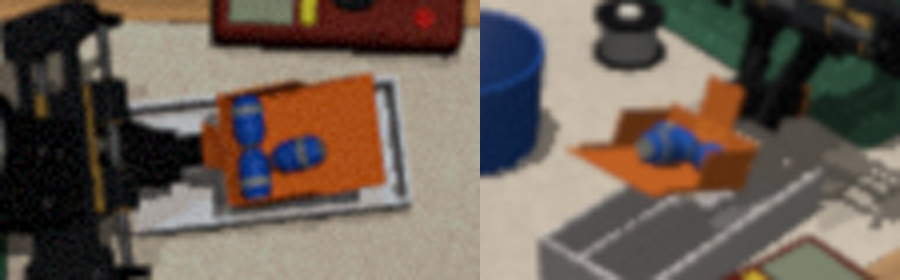

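All three cells sit against the back wall with the pan tipped back. Now lifting and carrying to the red tub, yawing the scoop about −0.65 rad to clear the blue tub.

drive_tool([
  [0, 0, 1.5, 0, 0, 0, 1],
  [0, 0, 4, 0, 0, 0, 1],
  [0, 0, 7, 0, 0, -0.05, 1],
  [-1, -1, 9.5, 0, 0, -0.13, 1],
  [-2.5, -3, 11.5, 0, 0, -0.23, 1],
  [-4.5, -5.5, 12, 0, 0, -0.34, 1],
  [-6.5, -8, 12, 0, 0, -0.45, 1],
  [-8.5, -10.5, 12, 0, 0, -0.55, 1],
])

```text
t: 11.9
tcp_pos: [0.5533, -0.0851, 0.1964]
eef_rot: [3.135, 0.698, 1.142]
wrist_force: [0.2, 0.7, -2.7]
gripper_width: 0.226
```

drive_tool([
  [-1.5, -2, 0, 0, 0, -0.06, 1],
  [-2.5, -3.3, 0, 0, 0, -0.1, 1],
  [-2.9, -3.8, 0, 0, 0, -0.1, 1],
  [-2.9, -3.8, 0, 0, 0, -0.1, 1],
])

```text
t: 12.3
tcp_pos: [0.5248, -0.1215, 0.1949]
eef_rot: [3.137, 0.701, 1.05]
wrist_force: [0.0, -0.2, -2.9]
gripper_width: 0.228
```

```bash
cat > tub.py <<'E'
from st import *
s=robot.sense(); R=Ro.from_euler('xyz',s['eef_rot']).as_matrix(); p=s['tcp_pos']*1000
lean=np.arctan2(-R[2,0],-R[2,2]); d=np.array([-R[0,0],-R[1,0]]); d/=np.hypot(*d); pi=.26-lean
n=np.array([*(p[:2]+(148.5*np.cos(pi)-42.5*np.sin(pi))*d),p[2]-42.5*np.cos(pi)-148.5*np.sin(pi)])
C=np.array([437.7,-276]); r=n[:2]-C
print('t',round(s['t'],2),'tcp',p.round(1),'pitch down deg',np.degrees(pi).round(1),'dir',np.degrees(np.arctan2(d[0],-d[1])).round(1),'nose',n.round(1),'along',(r@d).round(1),'lat',(r@[-d[1],d[0]]).round(1),'F',s['wrist_force'].round(1),'T',s['torque'].round(2),'j',s['joints'].round(2))
E
python3 tub.py; python3 - <<'E'
from h import *
a,c=shot('top','top7'); h=cv2.cvtColor(a,cv2.COLOR_RGB2HSV); k=cv2.inRange(h,(0,150,60),(8,255,255)); k[:220]=0;k[290:]=0;k[:,:300]=0;k[:,380:]=0
q=max(cv2.findContours(k,0,1)[0],key=cv2.contourArea); print(cv2.minEnclosingCircle((cast(c,q[:,0],.08)[:,:2]*1000).astype(np.float32)), cv2.minEnclosingCircle(q))
E
```

```text
t 12.3 tcp [ 524.8 -121.5  194.9] pitch down deg -25.2 dir -29.9 nose [ 448.9 -253.6  219.8] along -24.9 lat -1.4 F [ 0.  -0.2 -2.9] T [ 1.09 -0.59  0.01] j [-0.71  0.61  0.81  1.8   0.21  1.22 -0.55]
((438.37335205078125, -282.6395263671875), 62.188873291015625) ((341.3888854980469, 254.57408142089844), 23.040313720703125)
```

```bash
python3 - <<'E'
import numpy as np
d=np.array([-.499,-.866]); l=np.array([.866,-.499])
def tcp(p,nz,al):
    p=np.radians(p); n=np.array([437.7,-276.])+al*d
    return np.array([*(n-(148.5*np.cos(p)-42.5*np.sin(p))*d), nz+42.5*np.cos(p)+148.5*np.sin(p)])
def rows(p0,t0,seq):
    for p,nz,al in seq: print(p,nz,((tcp(p,nz,al)-t0)/10).round(1).tolist(),(l*np.radians(p-p0)).round(3).tolist())
    print()
t0=np.array([526,-122,194.9]); rows(-25,t0,[(-25,185,-28),(-25,155,-28),(-18,135,-28),(-10,118,-28),(-5,108,-28),(-3,104,-28),(-2,102,-28),(-2,102,-28)])
rows(-2,tcp(-2,102,-28),[(3,94,-28),(8,85,-28),(14,80,-28),(20,75,-28),(27,71,-28),(34,67,-28),(41,63,-28),(48,61,-28)])
rows(48,tcp(48,61,-28),[(54,60,-28),(60,60,-28),(60,60,-28)])
E
```

```text
-25 185 [0.2, 0.2, -3.4] [0.0, -0.0]
-25 155 [0.2, 0.2, -6.4] [0.0, -0.0]
-18 135 [0.3, 0.4, -6.5] [0.106, -0.061]
-10 118 [0.2, 0.3, -6.1] [0.227, -0.131]
-5 108 [0.1, 0.2, -5.8] [0.302, -0.174]
-3 104 [0.1, 0.1, -5.6] [0.333, -0.192]
-2 102 [0.0, 0.0, -5.6] [0.348, -0.2]
-2 102 [0.0, 0.0, -5.6] [0.348, -0.2]

3 94 [-0.2, -0.3, 0.5] [0.076, -0.044]
8 85 [-0.4, -0.8, 0.8] [0.151, -0.087]
14 80 [-0.8, -1.4, 1.8] [0.242, -0.139]
20 75 [-1.2, -2.2, 2.6] [0.333, -0.192]
27 71 [-1.8, -3.2, 3.7] [0.438, -0.253]
34 67 [-2.5, -4.4, 4.6] [0.544, -0.314]
41 63 [-3.3, -5.7, 5.3] [0.65, -0.374]
48 61 [-4.1, -7.1, 6.1] [0.756, -0.435]

54 60 [-0.7, -1.3, 0.5] [0.091, -0.052]
60 60 [-1.5, -2.6, 1.0] [0.181, -0.105]
60 60 [-1.5, -2.6, 1.0] [0.181, -0.105]
```

drive_tool([
  [0.2, 0.2, -3.4, 0, 0, 0, 1],
  [0.2, 0.2, -6.4, 0, 0, 0, 1],
  [0.3, 0.4, -6.5, 0.106, -0.061, 0, 1],
  [0.2, 0.3, -6.1, 0.227, -0.131, 0, 1],
  [0.1, 0.2, -5.8, 0.302, -0.174, 0, 1],
  [0.1, 0.1, -5.6, 0.333, -0.192, 0, 1],
  [0, 0, -5.6, 0.348, -0.2, 0, 1],
  [0, 0, -5.6, 0.348, -0.2, 0, 1],
])

```text
t: 13.15
tcp_pos: [0.5253, -0.1204, 0.1388]
eef_rot: [3.137, 0.3, 1.051]
wrist_force: [0.3, -0.6, -2.7]
gripper_width: 0.229
```

```bash
python3 tub.py
```

```text
t 13.15 tcp [ 525.3 -120.4  138.8] pitch down deg -2.3 dir -29.8 nose [ 450.7 -250.7  102.3] along -28.4 lat -1.3 F [ 0.3 -0.6 -2.7] T [ 0.53 -0.27 -0.07] j [-0.51  0.48  0.67  1.92 -0.02  0.95 -0.38]
```

drive_tool([
  [-0.2, -0.3, 0.5, 0.076, -0.044, 0, 1],
  [-0.4, -0.8, 0.8, 0.151, -0.087, 0, 1],
  [-0.8, -1.4, 1.8, 0.242, -0.139, 0, 1],
  [-1.2, -2.2, 2.6, 0.333, -0.192, 0, 1],
  [-1.8, -3.2, 3.7, 0.438, -0.253, 0, 1],
  [-2.5, -4.4, 4.6, 0.544, -0.314, 0, 1],
  [-3.3, -5.7, 5.3, 0.65, -0.374, 0, 1],
  [-4.1, -7.1, 6.1, 0.756, -0.435, 0, 1],
])

```text
t: 13.95
tcp_pos: [0.4856, -0.1929, 0.201]
eef_rot: [3.131, -0.575, 1.056]
wrist_force: [1.0, -1.1, -2.4]
gripper_width: 0.228
```

drive_tool([
  [-0.7, -1.3, 0.5, 0.091, -0.052, 0, 1],
  [-1.5, -2.6, 1.0, 0.181, -0.105, 0, 1],
  [-1.5, -2.6, 1.0, 0.181, -0.105, 0, 1],
  [-1.5, -2.6, 1.0, 0.181, -0.105, 0, 1],
  [-1.5, -2.6, 1.0, 0.181, -0.105, 0, 1],
])

```text
t: 14.45
tcp_pos: [0.47, -0.2169, 0.2095]
eef_rot: [3.136, -0.78, 1.053]
wrist_force: [-0.4, -0.5, -1.6]
gripper_width: 0.226
```

```bash
python3 tub.py; python3 - <<'E'
from h import *
a,c=shot('top','top8'); b,d=shot('scene','sc8')
cv2.imwrite('pics/v11.png',np.hstack([cv2.resize(a[200:300,270:400],(390,300),interpolation=2),cv2.resize(b[130:240,120:260],(382,300),interpolation=2)])[:,:,::-1])
E
python3 tub.py
```

```text
t 14.45 tcp [ 470.  -216.9  209.5] pitch down deg 59.6 dir -29.6 nose [ 451.  -250.4   59.9] along -28.8 lat -1.1 F [-0.4 -0.5 -1.6] T [-1.23  0.58  0.  ] j [ 0.42  0.4   0.44  1.98 -0.94  1.3   0.84]
t 14.55 tcp [ 470.  -216.8  210.1] pitch down deg 59.6 dir -29.6 nose [ 451.1 -250.2   60.4] along -29.1 lat -1.1 F [ 0.2 -1.  -1.6] T [-1.18  0.56 -0.07] j [ 0.42  0.4   0.44  1.98 -0.94  1.3   0.84]
```

View pics/v11.png

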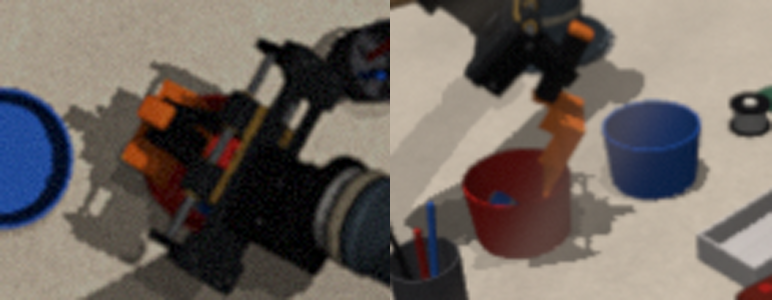

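The cells slid out: wrist Fz went back to the scoop-only value of −1.6 N, and a cell is visible inside the standing red tub. Next, withdraw and return to the mat.

drive_tool([
  [0, 0, 4, 0, 0, 0, 1],
  [0, 0, 8.5, 0, 0, 0, 1],
  [0, 0, 11, -0.12, 0.07, 0, 1],
  [0, 0, 11, -0.24, 0.14, 0, 1],
  [0.5, 1, 11, -0.36, 0.21, 0, 1],
  [1, 3, 11, -0.48, 0.28, 0, 1],
  [1.5, 5, 11, -0.6, 0.35, 0, 1],
  [2, 8, 11, -0.72, 0.415, 0, 1],
])

```text
t: 15.35
tcp_pos: [0.4894, -0.137, 0.3218]
eef_rot: [3.133, 0.053, 1.049]
wrist_force: [0.1, 0.4, -2.3]
gripper_width: 0.227
```

```bash
python3 tub.py; python3 - <<'E'
from h import *
s=robot.sense(); t=s['tcp_pos']; R0=Ro.from_euler('xyz',s['eef_rot'])
Rt=Ro.from_euler('xyz',[3.1416,.26,1.6985]); rv=(Rt*R0.inv()).as_rotvec(); print('turn',rv.round(3),'shift',((np.array([.547,.340,.15])-t)*100).round(2))
a,c=shot('top','top9'); h=cv2.cvtColor(a,cv2.COLOR_RGB2HSV)
k=cv2.inRange(h,(0,150,50),(8,255,255)); k[:220]=0;k[290:]=0;k[:,:300]=0;k[:,380:]=0
q=max(cv2.findContours(k,0,1)[0],key=cv2.contourArea); print(cv2.minEnclosingCircle((cast(c,q[:,0],.08)[:,:2]*1000).astype(np.float32)))
b=cv2.inRange(h,(100,110,40),(125,255,255)); b[:225]=0;b[285:]=0;b[:,305:]=b[:,305:];b[:,:310]=0;b[:,375:]=0
print([((cast(c,[x.mean(0)[0]],.016)*1000).round()[0,:2].tolist(),cv2.contourArea(x)) for x in cv2.findContours(b,0,1)[0]])
E
```

```text
t 15.35 tcp [ 489.4 -137.   321.8] pitch down deg 11.9 dir -29.9 nose [ 421.4 -255.5  249.7] along -9.6 lat -24.4 F [ 0.1  0.4 -2.3] T [0.13 0.04 0.02] j [-0.16  0.12  0.35  1.81  0.01  1.23 -0.33]
turn [-0.205  0.05   0.646] shift [  5.76  47.7  -17.18]
((471.0303649902344, -296.6348876953125), 24.92132568359375)
[([398.0, -249.0], 0.0), ([413.0, -314.0], 60.0), ([448.0, -330.0], 5.0)]
```

drive_tool([
  [0.5, 3.5, 0, -0.02, 0.005, 0.08, 1],
  [1, 8, 0, -0.05, 0.01, 0.17, 1],
  [1.7, 12.8, -1, -0.08, 0.02, 0.27, 1],
  [2.3, 17.5, -3, -0.11, 0.03, 0.37, 1],
  [2.9, 22, -5, -0.15, 0.035, 0.47, 1],
  [3.5, 26.5, -7, -0.18, 0.045, 0.57, 1],
  [4.1, 31, -9, -0.205, 0.05, 0.646, 1],
  [4.7, 35.5, -11, -0.205, 0.05, 0.646, 1],
])

```text
t: 16.2
tcp_pos: [0.5343, 0.2213, 0.2092]
eef_rot: [-3.136, 0.255, 1.705]
wrist_force: [0.9, -0.4, -0.8]
gripper_width: 0.229
```

drive_tool([
  [0.3, 4, -1.5, 0, 0, 0, 1],
  [0.7, 8, -3, 0, 0, 0, 1],
  [1, 11, -5, 0, 0, 0, 1],
  [1.1, 12.2, -7, 0, 0, 0, 1],
  [1.1, 12.2, -8, 0, 0, 0, 1],
  [1.1, 12.2, -8, 0, 0, 0, 1],
  [1.1, 12.2, -8, 0, 0, 0, 1],
])

```text
t: 16.9
tcp_pos: [0.5475, 0.3377, 0.1309]
eef_rot: [-3.138, 0.257, 1.698]
wrist_force: [-0.3, -0.2, -1.5]
gripper_width: 0.23
```

```bash
python3 - <<'E'
from st import *
state(); a,c=shot('top','top10'); state(); shot('scene','sc10'); state(); cams.read_camera('top'); state()
h=cv2.cvtColor(a,cv2.COLOR_RGB2HSV)
k=cv2.inRange(h,(0,150,50),(8,255,255)); k[:220]=0;k[290:]=0;k[:,:300]=0;k[:,380:]=0
q=max(cv2.findContours(k,0,1)[0],key=cv2.contourArea); print(cv2.minEnclosingCircle((cast(c,q[:,0],.08)[:,:2]*1000).astype(np.float32)))
cv2.imwrite('pics/v12a.png',a[220:290,300:385,::-1])
b=cv2.inRange(h,(100,110,40),(125,255,255)); b[:225]=0;b[285:]=0;b[:,:310]=0;b[:,375:]=0
print([((cast(c,[x.mean(0)[0]],.016)*1000).round()[0,:2].tolist(),cv2.contourArea(x)) for x in cv2.findContours(b,0,1)[0]])
E
```

```text
t 16.9 tcp [547.5 337.7 130.9] lean 0.257 dir deg 7.28 roll -0.0034 F [-0.3 -0.2 -1.5] T [0.38 0.07 0.08] w 0.23
 nose [566.3 190.5  87.9] to wall 343.1 lateral -51.3 j [-0.73  0.58  0.01  1.63  0.23  1.1  -0.71]
t 16.95 tcp [547.9 337.7 131.4] lean 0.256 dir deg 7.25 roll -0.0023 F [ 0.1 -0.2 -0.6] T [ 0.39  0.09 -0.  ] w 0.222
 nose [566.6 190.6  88.4] to wall 343.1 lateral -51.0 j [-0.73  0.57  0.01  1.63  0.23  1.1  -0.71]
t 17.0 tcp [548.  337.9 131.6] lean 0.256 dir deg 7.23 roll -0.0018 F [-1.  -0.7 -0.9] T [0.42 0.14 0.02] w 0.227
 nose [566.7 190.8  88.5] to wall 343.3 lateral -50.8 j [-0.73  0.57  0.01  1.63  0.23  1.1  -0.71]
t 17.05 tcp [548.  338.1 131.6] lean 0.256 dir deg 7.24 roll -0.0017 F [-0.4  0.5 -2.2] T [ 0.43  0.03 -0.02] w 0.226
 nose [566.7 191.   88.5] to wall 343.5 lateral -50.8 j [-0.73  0.57  0.01  1.63  0.23  1.1  -0.71]
((438.9490966796875, -281.54058837890625), 62.79628372192383)
[([410.0, -276.0], 1.5), ([414.0, -309.0], 137.5), ([448.0, -325.0], 10.0)]
```

drive_tool([
  [0, 0, -2, 0, 0, 0, 1],
  [0, 0, -5, 0, 0, 0, 1],
  [0, 0, -7, 0, 0, 0, 1],
  [0, 0, -8, 0, 0, 0, 1],
  [0, 0, -8.3, 0, 0, 0, 1],
  [0, 0, -8.4, 0, 0, 0, 1],
  [0, 0, -8.4, 0, 0, 0, 1],
])

```text
t: 17.75
tcp_pos: [0.5479, 0.3393, 0.0473]
eef_rot: [-3.14, 0.255, 1.699]
wrist_force: [-0.6, 0.4, -1.5]
gripper_width: 0.222
```

drive_tool([
  [0, 0, -0.1, 0, 0, 0, 1],
  [0, 0, -0.15, 0, 0, 0, 1],
  [0, 0, -0.15, 0, 0, 0, 1],
])

```text
t: 18.05
tcp_pos: [0.5475, 0.3391, 0.0451]
eef_rot: [-3.139, 0.256, 1.699]
wrist_force: [-0.3, -0.3, -0.5]
gripper_width: 0.224
```

drive_tool([
  [0, 0, -0.1, 0, 0, 0, 1],
  [0, 0, -0.1, 0, 0, 0, 1],
  [0, 0, -0.1, 0, 0, 0, 1],
])

```text
t: 18.35
tcp_pos: [0.5474, 0.3395, 0.0447]
eef_rot: [-3.139, 0.256, 1.699]
wrist_force: [-1.8, 0.7, 6.0]
gripper_width: 0.226
```

```bash
python3 st.py
```

```text
t 18.35 tcp [547.4 339.5  44.7] lean 0.256 dir deg 7.36 roll -0.0028 F [-1.8  0.7  6. ] T [-0.08  0.26 -0.12] w 0.226
 nose [566.4 192.4   1.6] to wall 344.9 lateral -50.9 j [-0.73  0.68  0.02  1.67  0.25  0.95 -0.75]
```

drive_tool([
  [0, 0, 0.1, 0, 0, 0, 0.5],
  [0, 0, 0.1, 0, 0, 0, 0.2],
  [0, 0, 0.1, 0, 0, 0, -0.2],
  [0, 0, 0.1, 0, 0, 0, -0.6],
  [0, 0, 0.1, 0, 0, 0, -1],
  [0, 0, 0.1, 0, 0, 0, -1],
  [0, 0, 0.1, 0, 0, 0, -1],
  [0, 0, 0.1, 0, 0, 0, -1],
])

```text
t: 19.15
tcp_pos: [0.5472, 0.3388, 0.0445]
eef_rot: [-3.138, 0.257, 1.699]
wrist_force: [-0.8, 0.2, -0.2]
gripper_width: 0.804
```

drive_tool([
  [0, 0, 0, 0, 0, 0, -1],
  [0, 0.25, 1, 0, 0, 0, -1],
  [-0.1, 0.7, 2.5, 0, 0, 0, -1],
  [-0.1, 1.3, 5, 0, 0, 0, -1],
  [-0.3, 2.6, 10, 0, 0, 0, -1],
  [-0.4, 3.9, 15, 0, 0, 0, -1],
  [-0.4, 7, 19, 0, 0, 0, -1],
  [-0.4, 10, 20, 0, 0, 0, -1],
])

```text
t: 19.95
tcp_pos: [0.5451, 0.4407, 0.2531]
eef_rot: [3.136, 0.249, 1.695]
wrist_force: [1.1, 0.6, 0.6]
gripper_width: 0.999
```

drive_tool([
  [-2, 3, 1, 0, 0, 0, -1],
  [-5, 6, 2, 0, 0, 0, -1],
  [-8, 9, 2, 0, 0, 0, -1],
  [-8, 9, 2, 0, 0, 0, -1],
  [-8, 9, 2, 0, 0, 0, -1],
])

```text
t: 20.45
tcp_pos: [0.4615, 0.5305, 0.2659]
eef_rot: [-3.138, 0.255, 1.703]
wrist_force: [0.1, 0.2, -0.1]
gripper_width: 1.001
```

```bash
python3 st.py; python3 - <<'E'
from h import *
a,c=shot('top','top11'); b,d=shot('scene','sc11')
h=cv2.cvtColor(a,cv2.COLOR_RGB2HSV)
k=cv2.inRange(h,(5,150,90),(20,255,255)); k[:,:110]=0;k[:,185:]=0;k[:180]=0;k[240:]=0
for q in cv2.findContours(k,0,1)[0]:
    if cv2.contourArea(q)>50:
        r=cv2.minAreaRect((cast(c,q[:,0],.02)[:,:2]*1000).astype(np.float32)); print('pan',np.round(r[0],1),np.round(r[1],1),r[2])
A=cv2.resize(a[220:290,300:385],(437,360),interpolation=2); A=np.clip(A*1.5,0,255).astype(np.uint8)
B=cv2.resize(b[150:230,130:210],(360,360),interpolation=2); B=np.clip(B*1.5,0,255).astype(np.uint8)
D=cv2.resize(b[120:240,140:380],(480,240),interpolation=2); E=cv2.resize(a[150:285,70:220],(317,240))[:, :]
cv2.imwrite('pics/v12.png',np.vstack([np.hstack([A,B]),np.hstack([D,E])])[:,:,::-1])
E
```

```text
t 20.45 tcp [461.5 530.5 265.9] lean 0.255 dir deg 7.57 roll -0.0032 F [ 0.1  0.2 -0.1] T [0.21 0.01 0.03] w 1.001
 nose [481.1 383.5 222.6] to wall 545.3 lateral -111.5 j [-0.97  0.59 -0.03  1.27  0.18  1.48 -0.9 ]
pan [561.1 240.9] [ 76.4 104.2] 6.126251220703125
```

View pics/v12.png

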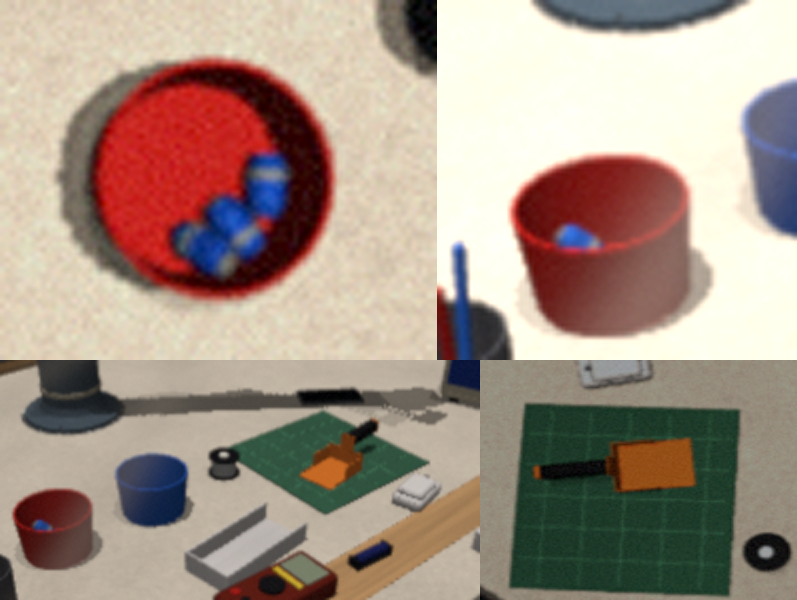

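All three cells are in the upright red tub, the tray is empty, and the scoop lies flat on the mat with the gripper clear. Handing in.

```bash
python3 -c "
from h import *
print(workorder.finish_job())"
```

```text
the job is handed in; nothing more can be done
None
```

I scooped the three cells out of the tray in one pass, tipped them into the red tub with the nose dipped in its mouth, and laid the scoop back on the mat. I then handed the job in at about 20.5 s; the hand-in gives no verdict.

- **Forces:** At the ends of moves the wrist read at most about 3 N while the scoop was in the tray, and 6 N when I set it down on the mat. Tray contact force isn't measured directly, and the readings were not continuous.
- **Dump:** The scoop was tipped about 60° with its nose near z = 60 mm, about 29 mm from the tub's centre. Afterwards the wrist force was back to the empty scoop's weight.
- **Final pictures:** All three cells are in the upright red tub and the tray is empty. The scoop looks flat on the mat with its pan centre near (0.561, 0.241), and the gripper is open and about 0.3 m away.
- **Disagreement:** The measured tub centre differed by about 5 mm before and after the dump. That could be a small nudge or measurement error; the limit is 40 mm.
- **Not measured:** I judged the scoop's level, the bystanders' positions and the no-finger-contact rule from the pictures only. The gripper stayed on the handle throughout, and I saw nothing else moved.

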